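Set an angle gauge on a rough stud

TASK

Pick up the angle gauge by its black handle and set it upright astride the rough steel stud, its notch down on the bar between the two uprights and its dial square to the bar. Then rock it sideways round the stud until the black pointer settles on the red mark of the dial, and finish holding it there, still in the gripper and resting on the stud, so the angle can be punched. Do not disturb the other things on the bench.

Things in the scene. Friction and masses are not known exactly. Their poses are not given: they have to be found in the camera images.
- gauge: angle gauge, about 0.5 kg: green round dial housing (108 mm across), black handle on top, aluminium foot like an upside-down V (50 mm deep in x, 92 mm wide in y; 90 degree notch, apex at z = 38 mm). Stands upright on the bench. Origin: centre of the underside; z up; y across the dial; x forward, where the white dial looks (leant back 25 degrees, facing up a little; starts away from the robot)
- grip (a point): middle of the black upright handle, on the gauge at x = -28, y = 0, z = 174 mm. The handle is 26 mm in the gauge's x and 30 mm in its y, free from z = 150 mm (rim of the housing) to 194 mm. Gripped across y, the pads' faces hold it against rocking in the fingers
- seat (a point): point on the gauge at z = 15.4 mm, 22.6 mm below the notch's apex; it lies on the stud's axis when the gauge is seated (at most about 3 mm off it where the stud is out of round)
- needle (a joint): angle of the black pointer on the dial, rad, about the dial's outward normal (through x = 0, z = 96 mm on the gauge). Weighted: swings freely and settles pointing up within about 1 s; 0 when the gauge is upright. If the gauge leans about its own x by a (right-handed: positive is top towards its -y) it settles at -atan(tan(a) / cos(25 deg)), about -1.1 a
- ring (a joint): angle of the red mark on the dial's grey ring, rad, about the same normal and in the same sense as the pointer: 0 at the top of the dial, positive towards the gauge's -y (left, seen facing the dial). Between 0.2 and 0.5; the ring is tight and does not turn. The pointer is on the mark when both joints read the same
- needle_tip (a point): tip of the black pointer, 43 mm from the dial centre
- mark (a point): inner end of the red mark (8 mm wide, on the ring), 43 mm from the dial centre
- stud: horizontal steel bar fixed in the stand, 32 mm thick, roughly round: lobes along it stand out by up to 2 mm (at 70 degrees from the top on its +y side, 80 degrees on its -y side, and underneath), so the gauge rides up a little as it rocks. Origin: on its axis midway between the uprights, 100 mm above the bench; x along the bar, z up. Free length 220 mm
- stand: green stand fixed to the bench: base plate 280 x 110 x 15 mm and two uprights, 20 mm thick, 60 mm wide, 127 mm high, at x = -120 and +120 mm. Origin: centre of its underside; x along the bar, z up
- mandrel: bare steel turned former, 84 mm wide, 85 mm high, stands loose; leave it alone. Origin: underside
- cone: copper-coloured flared cone, 96 mm wide at the foot, 78 mm high, stands loose; leave it alone. Origin: underside
- tin: blue tin, 72 mm wide, 100 mm high, stands loose; leave it alone. Origin: underside
- rod: spinning tool lying flat: 140 mm wooden handle and 200 mm steel shank with a ball end, stands loose; leave it alone. Origin: underside
- offcut: pale wooden joist offcut, 110 x 70 x 45 mm, stands loose; leave it alone. Origin: underside
- collar: dark steel collar, 72 mm wide, 30 mm high, stands loose; leave it alone. Origin: underside
- blank: flat aluminium disc, 120 mm wide, 6 mm thick, stands loose; leave it alone. Origin: underside

How it is judged:
By the outcome, as a careful person would: the job done as asked, in the order asked, and still so for the second after the job is handed in, while the arm keeps its last pose, push and grip.
It also fails if it takes over 46 s, if anything falls off the work surface, if the arm or the gripper's body presses on something with over 40 N, if the wrist force passes 120 N, or if a joint passes its speed limit or range.

ROBOT

A 6-joint arm with a two-finger parallel gripper is mounted at the origin on the work surface. World frame = base frame: x ahead of the robot, y to its left, z up, the work surface at z = 0. Lengths are in mm, angles in degrees, forces in N, time in s.
With the tool pointing down it reaches from about 300 to 850 mm from the base axis. Payload 4.2 kg.
Tool frame: the origin (TCP) lies midway between the tips of the shut fingers; the grasp point (between the pads) lies 19 mm behind it (env.tcp_to_grasp is the distance from the TCP to the grasp point, in mm); z points along the fingers, x is the direction in which the jaws open and shut, and the axes are right-handed (so a half turn about z gives the same grasp; the last joint's range is limited). The gripper opens to 91 mm and grips with 3 to 60 N. Pads are 32 mm wide; open, the fingers measure 118 mm over their backs; the gripper's body (76 mm by 178 mm) begins 60 mm behind the grasp point.
Start: joints at [66.52, 18.312, 89.639, -0, 72.044, -1.146], TCP at [218.506, 531.884, 191.376] pointing down, gripper open.
Joint ranges: [-177.97, 177.97], [-48.28, 115.42], [12.27, 149.76], [-77.06, 257.06], [2.81, 150.46], [-146.56, 146.56]. Speed limits (degrees/s): [147.25, 147.25, 180, 180, 180, 180].

INTERFACE

Orientations are given as [roll, pitch, yaw] about the fixed x, y, z axes, in that order (R = Rz(yaw) Ry(pitch) Rx(roll)).
In Python, from workcell import env gives the robot as it stands.
- The arm moves only by the tool drive_tool, never from a script. Its argument "motion" is a list of rows, each a list of 2 entries, a list of its own where there are three numbers: the shift along the world's x, y, z in m, then the turn, a rotation vector about the world's x, y, z in rad. In form: [[[dx, dy, dz], [wx, wy, wz]], ...]. A call has exactly 10 rows; each row shifts and turns the commanded pose from where the row before left it; what a row does not reach is not made up. A row lasts 1/12 s, in which the tool goes at most 41.7 mm and 7.16 degrees, less where a joint would pass 70% of its speed; a pose out of reach is approached as far as the arm can. A call is refused whole if a number of a shift passes 0.0417 or a number of a turn 0.125, either way. A call with a gripper value outside its range is refused whole. "claw" is the opening, from 0 (shut) to 1 (fully open), set as the call begins (left out, the last holds). The fingers move at their own pace and stop on an object; "force" is the grip in N (left out, the last holds). Time passes only in rows, so rows that do not move let the fingers close, or fill a call up. It gives the time, the measured TCP pose, the force and the opening at its end, in the units of the state.
- env.state(): the state, without advancing time (a new reading comes with each control period).
- env.grab_frame(name): name is "scene" or "top" or "wrist"; returns the picture (384x512x3 uint8, red, green, blue); there is no depth.
- env.camera_params(name): a dict with "fov_y" (degrees; the focal length in pixels is half the picture's height over the tangent of half this angle, whatever the lens; pixels are square), "cx", "cy" (the principal point, pixels), "pose" (4x4, takes a point from camera to world coordinates). Camera axes: x right, y down, z forward; pixel columns grow to the right and rows downward; lengths in mm; the calibration is good to about 2 mm. The wrist camera is an equidistant fisheye: a pixel r from the principal point sees the ray r / f radians off the axis. A picture is of the moment at which its call begins: read the wrist's pose just before it. camera_params takes no time and is no camera call; for the wrist camera it gives the pose at the moment of the call.
- env.job_done(): hands the job in, once; it reports no verdict.
The state is a dict: "time_s": time; "qpos": joint angles; "qvel": joint speeds; "effort": joint torques, N m; "ee_pos": TCP position; "ee_rot": TCP orientation; "force": force on the tool from outside, world axes, zero at the start; "torque": the same for the moment, N m; "gripper_width": finger opening in mm.
Only numpy, scipy, OpenCV 4.12 (cv2) and the standard library are available. Lean on these libraries where they do the work, as an engineer would, in place of code of your own. Each camera call takes 0.05 s, during which the arm holds its last target.

## Working session

There is one attempt and no reset: what is moved stays moved. The work goes in short steps, Python scripts to look and compute and a tool call to move; the robot and the scene stay as the last step left them, time stands still between calls to the robot, and variables do not carry over. Pictures are saved under pics/ and viewed, and the job is handed in when it is done.

Besides the shell and the picture viewer there is one more tool, called after "Emit:" as name(argument=value, ...) on one line, values as JSON. drive_tool: Moves the arm, as the interface text tells. Its arguments: {"type":"object","properties":{"motion":{"type":"array","items":{"type":"array"}},"claw":{"type":"number"},"force":{"type":"number"}},"required":["motion"]}

```bash
mkdir -p pics; ls
cat > h.py <<'E'
import numpy as np, cv2
from workcell import env
def snap(n,fn):
    P=env.camera_params(n); im=env.grab_frame(n); cv2.imwrite('pics/'+fn+'.png',im[:,:,::-1]); 
    np.save('pics/'+fn+'.npy',np.array([P['fov_y'],P['cx'],P['cy'],*np.array(P['pose']).ravel()])); return P,im
def load(fn):
    a=np.load('pics/'+fn+'.npy'); return dict(fov_y=a[0],cx=a[1],cy=a[2],pose=a[3:].reshape(4,4))
def ray(P,u,v,fish=False):
    f=192/np.tan(np.radians(P['fov_y']/2)); x,y=u-P['cx'],v-P['cy']
    if fish:
        r=np.hypot(x,y); t=r/f; d=np.array([x/r*np.sin(t),y/r*np.sin(t),np.cos(t)]) if r>0 else np.array([0,0,1.])
    else: d=np.array([x/f,y/f,1.])
    T=np.array(P['pose']); d=T[:3,:3]@d; return T[:3,3],d/np.linalg.norm(d)
def atz(P,u,v,z,fish=False):
    o,d=ray(P,u,v,fish); return o+d*(z-o[2])/d[2]
def proj(P,p,fish=False):
    T=np.array(P['pose']); c=T[:3,:3].T@(np.array(p,float)-T[:3,3]); f=192/np.tan(np.radians(P['fov_y']/2))
    if fish:
        r=np.hypot(c[0],c[1]); t=np.arctan2(r,c[2]); return np.array([P['cx']+c[0]/r*f*t,P['cy']+c[1]/r*f*t])
    return np.array([P['cx']+f*c[0]/c[2],P['cy']+f*c[1]/c[2]])
def tri(rs):
    A=0;b=0
    for o,d in rs:
        M=np.eye(3)-np.outer(d,d); A=A+M; b=b+M@o
    return np.linalg.solve(A,b)
E
python3 - <<'E'
from h import *
np.set_printoptions(precision=3,suppress=True)
for n in ['scene','top','wrist']:
    P,im=snap(n,n+'0'); print(n,P)
print(env.state(), env.tcp_to_grasp)
E
```

```text
pics
scene {'fov_y': 50.70198531774903, 'cx': 252.50521489780525, 'cy': 188.7176704870347, 'pose': array([[   0.475,    0.605,   -0.639, 1301.156],
       [   0.88 ,   -0.341,    0.331, -352.122],
       [  -0.018,   -0.72 ,   -0.694,  882.757],
       [   0.   ,    0.   ,    0.   ,    1.   ]])}
top {'fov_y': 53.91771209903358, 'cx': 258.06896084049276, 'cy': 192.6847089469048, 'pose': array([[   0.017,   -0.987,    0.16 ,  449.324],
       [  -1.   ,   -0.019,   -0.006,   12.236],
       [   0.009,   -0.16 ,   -0.987, 1111.67 ],
       [   0.   ,    0.   ,    0.   ,    1.   ]])}
wrist {'fov_y': 65.70646984690485, 'cx': 252.61843863837805, 'cy': 186.73517887199782, 'pose': array([[  0.379,   0.883,   0.276, 140.473],
       [  0.925,  -0.362,  -0.115, 563.462],
       [ -0.002,   0.299,  -0.954, 384.64 ],
       [  0.   ,   0.   ,   0.   ,   1.   ]])}
{'time_s': 0.15, 'qpos': array([66.52 , 18.344, 89.69 , -0.002, 72.042, -1.145]), 'qvel': array([-0.09 , -0.133, -0.144, -0.038, -0.004,  0.003]), 'effort': array([  0.   , -41.277, -23.216,   0.073,   0.043,  -0.   ]), 'ee_pos': array([218.356, 531.498, 190.707]), 'ee_rot': array([180.   ,   0.076,  67.666]), 'force': array([ 0.303, -0.376,  0.205]), 'torque': array([-0.01 , -0.018, -0.034]), 'gripper_width': 90.8346962868126} 18.8
```

View pics/scene0.png

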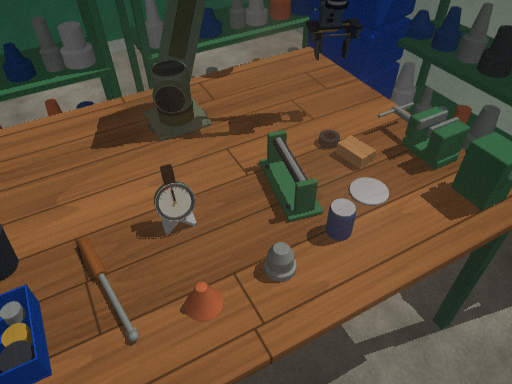

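View pics/top0.png

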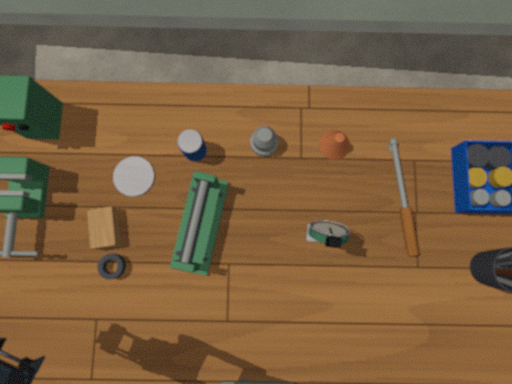

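View pics/wrist0.png

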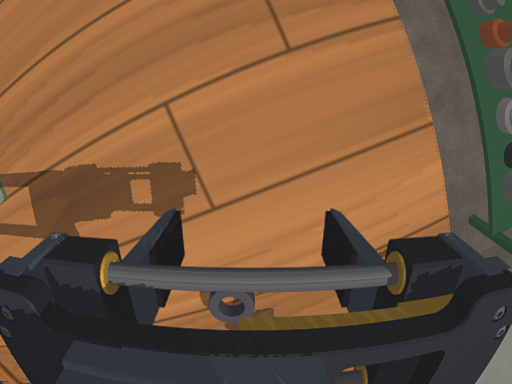

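Run:
```python
import cv2,numpy as np
s=cv2.imread('pics/scene0.png');t=cv2.imread('pics/top0.png')
def c(im,x,y,w,h,k,f): cv2.imwrite('pics/'+f+'.png',cv2.resize(im[y:y+h,x:x+w],None,fx=k,fy=k,interpolation=cv2.INTER_CUBIC))
c(s,140,155,70,85,7,'s_g'); c(t,290,200,80,60,9,'t_g'); c(t,160,160,80,120,5,'t_s'); c(s,250,120,80,105,5,'s_s')
```

```text
(no output)
```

View pics/s_g.png

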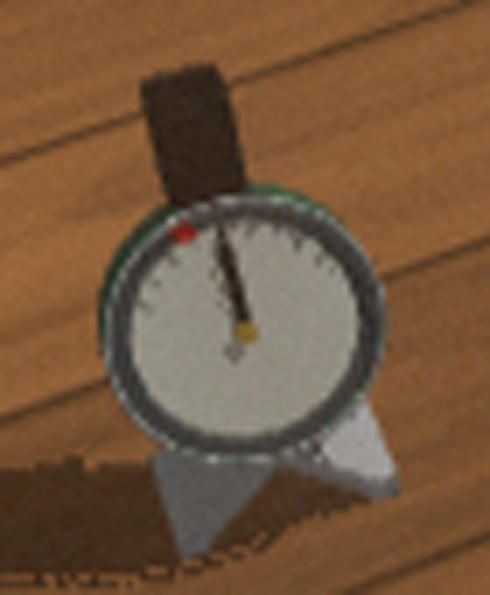

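View pics/t_g.png

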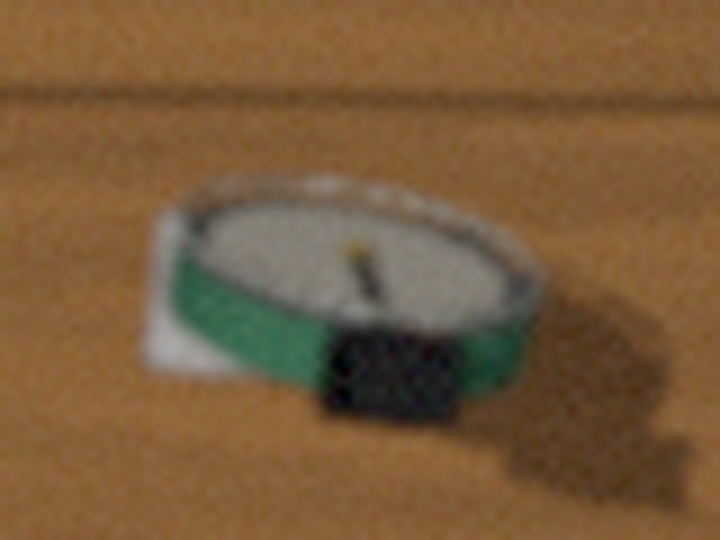

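View pics/t_s.png

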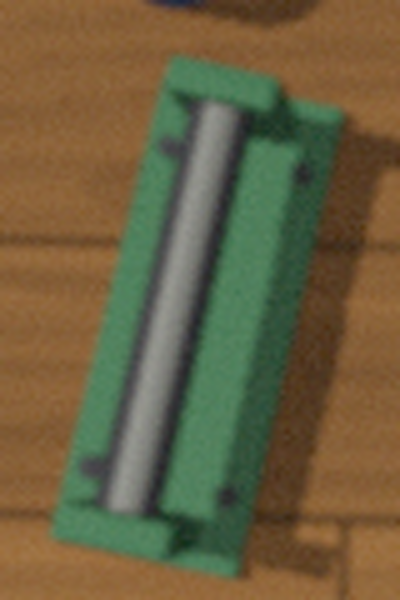

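View pics/s_s.png

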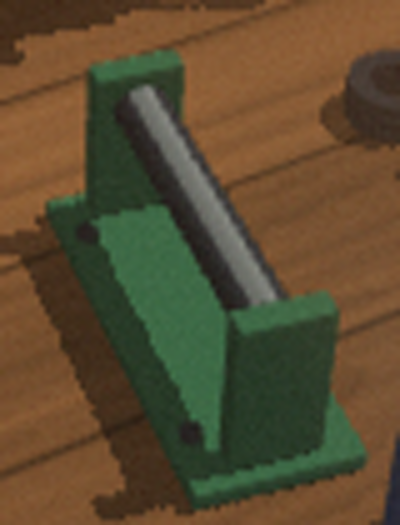

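```bash
cat > fit.py <<'E'
from h import *
from scipy.optimize import least_squares
np.set_printoptions(precision=2,suppress=True)
S=load('scene0');T=load('top0')
cs=lambda x,y,o,k:((x+.5)/k-.5+o[0],(y+.5)/k-.5+o[1])
# stand: (cam, local, pix)
st=[]
for (l,p) in [((130,30,127),(170,57)),((130,-30,127),(280,75)),((110,-30,127),(273,110)),((110,30,127),(163,92)),((-110,30,127),(57,508)),((-130,30,127),(53,537)),((-130,-30,127),(165,558)),((-110,-30,127),(174,530)),((140,-55,15),(345,108)),((-140,-55,0),(240,575))]:
    st.append((T,l,cs(*p,(160,160),5)))
for (l,p) in [((-130,30,127),(180,52)),((-130,-30,127),(90,68)),((-110,30,127),(185,68)),((-110,-30,127),(93,85)),((110,-30,127),(230,315)),((110,30,127),(330,290)),((130,30,127),(338,307)),((130,-30,127),(235,338)),((140,-55,0),(195,508)),((140,55,0),(368,468)),((-140,-55,15),(47,205))]:
    st.append((S,l,cs(*p,(250,120),5)))
def W(q,l):
    c,s=np.cos(q[2]),np.sin(q[2]); return np.array([q[0]+c*l[0]-s*l[1],q[1]+s*l[0]+c*l[1],l[2]])
def fit(pts,q0):
    f=lambda q:np.concatenate([proj(P,W(q,l))-p for P,l,p in pts])
    r=least_squares(f,q0,loss='soft_l1',x_scale=[10,10,.1]); return r.x,r.fun.reshape(-1,2)
if __name__=='__main__':
    q,r=fit(st,[550,180,-.2]); print('stand',q[:2],np.degrees(q[2])); print(r)
    for cam in (T,S): print('each',fit([s for s in st if s[0] is cam],[550,180,-.2])[0])
    # gauge, yaw: local x forward. handle top corners z=194 ; foot corners
    g=[]
    for l,p in [((-41,15,194),(325,412)),((-41,-15,194),(457,420)),((-15,15,194),(333,335)),((-15,-15,194),(462,340)),((-25,46,0),(148,370)),((25,46,0),(158,212))]:
        g.append((T,l,cs(*p,(290,200),9)))
    for l,p in [((-15,-15,194),(150,92)),((-15,15,194),(222,80)),((-41,-15,194),(141,78)),((-41,15,194),(214,64)),((25,-46,0),(185,558)),((25,46,0),(378,496)),]:
        g.append((S,l,cs(*p,(140,155),7)))
    d=np.array([np.cos(np.radians(25)),0,np.sin(np.radians(25))])
    q,r=fit(g,[470,-110,0]);print('gauge',q[:2],np.degrees(q[2])); print(r)
    for cam in (T,S): print('each',fit([s for s in g if s[0] is cam],[470,-110,0])[0])
E
python3 fit.py
```

```text
stand [534.54 173.63] -11.08854350459569
[[ 0.23 -1.17]
 [ 0.19 -0.11]
 [-0.13  0.11]
 [-0.15 -0.97]
 [ 0.72 -1.94]
 [-0.41  0.03]
 [ 0.05  0.84]
 [ 0.1  -1.36]
 [ 0.04 -0.32]
 [-0.17  0.68]
 [-1.   -1.49]
 [-0.94 -1.09]
 [ 0.24 -1.14]
 [ 0.53 -0.87]
 [-0.71 -1.07]
 [-0.42 -0.74]
 [ 0.94  0.55]
 [ 1.02 -0.88]
 [-0.38  1.15]
 [ 0.08  0.35]
 [-0.62 -1.34]]
each [533.44 173.7   -0.19]
each [537.13 172.5   -0.2 ]
gauge [ 510.18 -184.06] -7.351386985595122
[[ 2.06  0.66]
 [-0.26  1.6 ]
 [ 2.41 -1.5 ]
 [ 0.36 -0.24]
 [-0.84 -0.3 ]
 [ 0.17  0.36]
 [ 0.39  3.4 ]
 [ 1.52  2.23]
 [-0.37 -0.68]
 [ 0.45 -1.48]
 [-0.61 -0.27]
 [ 3.29 -0.62]]
each [ 510.56 -182.65   -0.12]
each [ 509.7  -185.63   -0.14]
```

```bash
cat > fit2.py <<'E'
from fit import *
g=[]
for l,p in [((-41,15,1),(325,412)),((-41,-15,1),(457,420)),((-15,15,1),(333,335)),((-15,-15,1),(462,340)),((-25,46,0),(148,370)),((25,46,0),(158,212))]:
    g.append((T,l,cs(*p,(290,200),9)))
for l,p in [((-15,-15,1),(150,92)),((-15,15,1),(222,80)),((-41,-15,1),(141,78)),((-41,15,1),(214,64)),((25,-46,0),(185,558)),((25,46,0),(378,496)),]:
    g.append((S,l,cs(*p,(140,155),7)))
f=lambda q:np.concatenate([proj(P,W(q,(l[0],l[1],l[2]*q[3])))-p for P,l,p in g])
r=least_squares(f,[510,-184,-.12,194],loss='soft_l1',x_scale=[10,10,.1,10]);q=r.x
print(q,np.degrees(q[2]));print(r.fun.reshape(-1,2))
# dial ellipse centre & mark angle, scene
n=np.array([np.cos(np.radians(25)),0,np.sin(np.radians(25))]);up=np.array([-n[2],0,n[0]])
def mk(q,th,r,off): 
    loc=np.array([0,0,96])+n*off+r*(np.cos(th)*up+np.sin(th)*np.array([0,-1,0])); return proj(S,W(q,loc))
pm=cs(184,235,(140,155),7); pc=cs(246,332,(140,155),7);pt=cs(218,215,(140,155),7)
print('centre',pc,[mk(q,0,0,o) for o in (0,10,20,30)])
for r_ in (43,47):
  for off in(10,20,25,30): print(off,least_squares(lambda v:mk(q,v[0],r_,off)-pm,[.3]).x,least_squares(lambda v:mk(q,v[0],v[1],off)-pm,[.3,45]).x)
im=cv2.imread('pics/scene0.png').astype(int)
red=(im[...,2]>120)&(im[...,1]<70)&(im[...,0]<80); red[:,:140]=0;red[:,210:]=0;print(np.argwhere(red[155:240])+[155,0])
E
python3 fit2.py
```

```text
[ 510.23 -183.99   -0.13  194.7 ] -7.367618308244157
[[ 2.08  0.64]
 [-0.23  1.58]
 [ 2.43 -1.54]
 [ 0.4  -0.27]
 [-0.86 -0.32]
 [ 0.15  0.34]
 [ 0.38  3.2 ]
 [ 1.52  2.03]
 [-0.38 -0.88]
 [ 0.44 -1.68]
 [-0.59 -0.27]
 [ 3.32 -0.61]]
centre (174.71428571428572, 202.0) [array([174.21, 200.01]), array([174.74, 201.14]), array([175.27, 202.28]), array([175.81, 203.44])]
10 [0.33] [ 0.32 44.37]
20 [0.32] [ 0.31 47.5 ]
25 [0.31] [ 0.31 49.07]
30 [0.31] [ 0.3  50.64]
10 [0.32] [ 0.32 44.37]
20 [0.31] [ 0.31 47.5 ]
25 [0.31] [ 0.31 49.07]
30 [0.31] [ 0.3  50.64]
[[188 166]
 [188 167]]
```

```bash
cat > ov.py <<'E'
from fit import *
def ov(q,name,x,y,w,h,k,f,qs=None):
    P=load(name);im=cv2.imread('pics/'+name+'.png');im=cv2.resize(im[y:y+h,x:x+w],None,fx=k,fy=k,interpolation=cv2.INTER_CUBIC)
    def L(a,b,c=(255,255,0)):
        a=(proj(P,W(q,a))-[x,y]+.5)*k;b=(proj(P,W(q,b))-[x,y]+.5)*k
        cv2.line(im,tuple(int(v) for v in a),tuple(int(v) for v in b),c,1)
    for (x0,x1,y0,y1,z0,z1) in [(-41,-15,-15,15,150,194)]:
        for z in(z0,z1):
            L((x0,y0,z),(x1,y0,z));L((x1,y0,z),(x1,y1,z));L((x1,y1,z),(x0,y1,z));L((x0,y1,z),(x0,y0,z))
        for a in(x0,x1):
            for b in(y0,y1):L((a,b,z0),(a,b,z1))
    for xx in(-25,25):
        p=[(xx,-46,0),(xx,-38,0),(xx,0,38),(xx,38,0),(xx,46,0)]
        for a,b in zip(p,p[1:]):L(a,b,(255,0,255))
    for s in (-46,46): L((-25,s,0),(25,s,0),(255,0,255))
    n=np.array([np.cos(np.radians(25)),0,np.sin(np.radians(25))]);up=np.array([-n[2],0,n[0]])
    for o in(0,20):
        p=[np.array([0,0,96])+n*o+54*(np.cos(t)*up+np.sin(t)*np.array([0,1,0])) for t in np.linspace(0,6.283,40)]
        for a,b in zip(p,p[1:]):L(a,b,(0,255,255))
    cv2.imwrite('pics/'+f+'.png',im)
if __name__=='__main__':
    q=[510.2,-184,-.129]
    ov(q,'scene0',140,155,70,85,7,'ov_s'); ov(q,'top0',290,200,80,60,9,'ov_t')
E
python3 ov.py
```

```text
(no output)
```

View pics/ov_s.png

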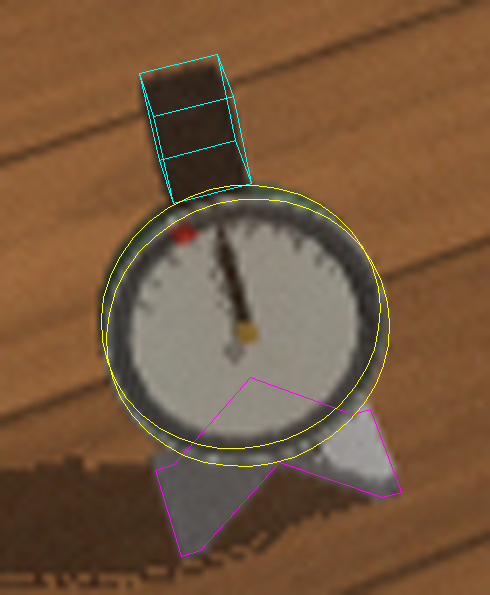

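View pics/ov_t.png

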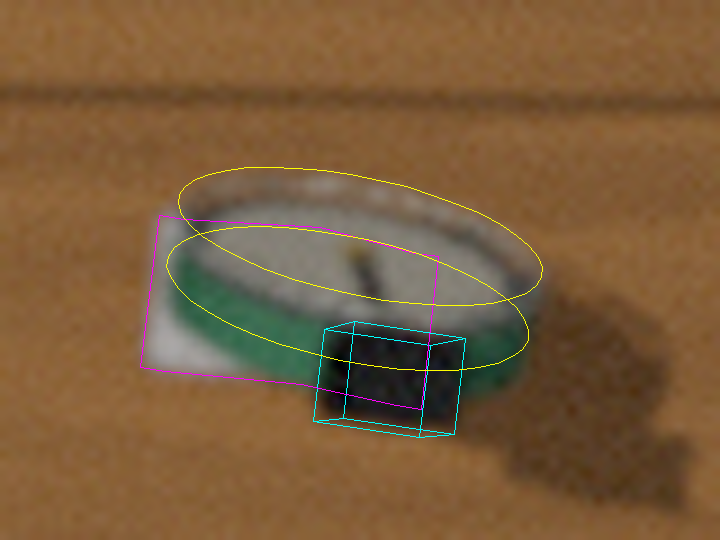

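Emit:
drive_tool(motion=[[[0.0089,-0.0237,0.004],[0,0,-0.096]],[[0.0089,-0.0237,0.004],[0,0,-0.096]],[[0.0089,-0.0237,0.004],[0,0,-0.096]],[[0.0089,-0.0237,0.004],[0,0,-0.096]],[[0.0089,-0.0237,0.004],[0,0,-0.096]],[[0.0089,-0.0237,0.004],[0,0,-0.096]],[[0.0089,-0.0237,0.004],[0,0,-0.096]],[[0.0089,-0.0237,0.004],[0,0,-0.096]],[[0.0089,-0.0237,0.004],[0,0,-0.096]],[[0.0089,-0.0237,0.004],[0,0,-0.096]]], claw=1)

```text
time_s: 0.98
ee_pos: [307.5, 293.6, 231.4]
ee_rot: [180.0, 0.0, 12.4]
force: [1.0, -0.3, 1.0]
gripper_width: 90.9
```

Emit:
drive_tool(motion=[[[0.0089,-0.0237,0.002],[0,0,-0.096]],[[0.0089,-0.0237,0.002],[0,0,-0.096]],[[0.0089,-0.0237,0.002],[0,0,-0.096]],[[0.0089,-0.0237,0.002],[0,0,-0.096]],[[0.0089,-0.0237,0.002],[0,0,-0.096]],[[0.0089,-0.0237,0.002],[0,0,-0.096]],[[0.0089,-0.0237,0.002],[0,0,-0.096]],[[0.0089,-0.0237,0.002],[0,0,-0.096]],[[0.0089,-0.0237,0.002],[0,0,-0.096]],[[0.0089,-0.0237,0.002],[0,0,-0.096]]])

```text
time_s: 1.82
ee_pos: [396.5, 56.6, 251.4]
ee_rot: [180.0, 0.0, -42.6]
force: [0.8, 0.0, 0.4]
gripper_width: 91.2
```

Emit:
drive_tool(motion=[[[0.0089,-0.0237,0],[0,0,-0.096]],[[0.0089,-0.0237,0],[0,0,-0.096]],[[0.0089,-0.0237,0],[0,0,-0.096]],[[0.0089,-0.0237,0],[0,0,-0.096]],[[0.0089,-0.0237,0],[0,0,-0.096]],[[0.0089,-0.0237,0],[0,0,-0.096]],[[0.0089,-0.0237,0],[0,0,-0.096]],[[0.0089,-0.0237,0],[0,0,-0.096]],[[0.0089,-0.0237,0],[0,0,-0.096]],[[0.0089,-0.0237,0],[0,0,-0.096]]])

```text
time_s: 2.65
ee_pos: [485.6, -180.3, 251.1]
ee_rot: [180.0, 0.0, -97.6]
force: [-0.3, -0.4, -0.4]
gripper_width: 90.9
```

Run:
```python
from h import *
s=env.state();print(s['ee_pos'],s['ee_rot'],s['qpos'],s['qvel'])
snap('wrist','w1')
im=cv2.imread('pics/w1.png');cv2.imwrite('pics/w1b.png',cv2.resize(im,(800,600),interpolation=cv2.INTER_CUBIC))
print(env.state()['ee_pos'])
```

```text
[ 485.56411822 -180.29712136  251.07099367] [ 1.79965511e+02  9.08145700e-03 -9.76304919e+01] [-2.16432432e+01  1.12465199e+01  9.07612100e+01  4.70460078e-04
  7.80279312e+01  7.59871483e+01] [-25.56899327  18.44819466 -23.44196189   0.17055425   4.74708449
  39.93625913]
[ 487.48236371 -184.55719793  250.6779855 ]
```

View pics/w1b.png

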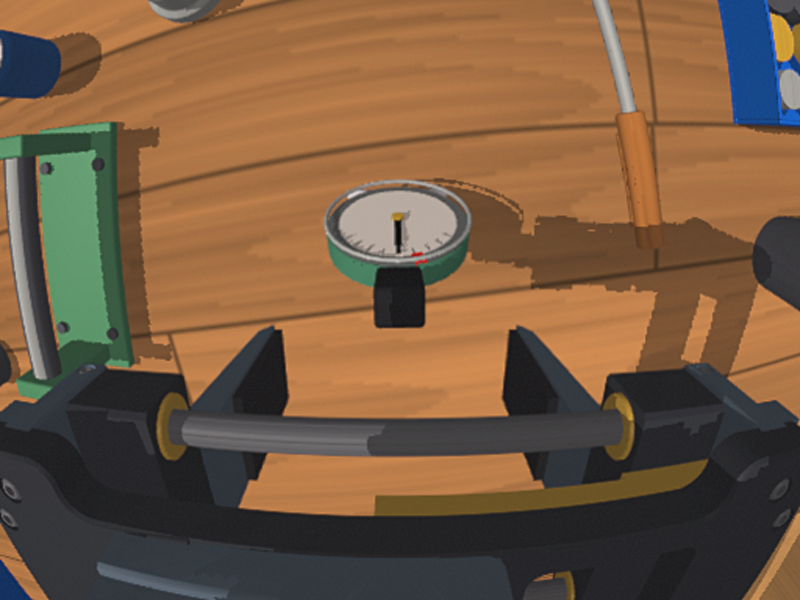

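```bash
cat > ovw.py <<'E'
from fit import *
def pts(P,q): 
    B=lambda a:proj(P,W(q,a),True)
    out=[]
    for x in(-41,-15):
        for y in(-15,15): out.append(((x,y,194),B((x,y,194))))
    return out
def ovw(q,name,x,y,w,h,k,f,Rg=None,tg=None):
    P=load(name);im=cv2.imread('pics/'+name+'.png');im=cv2.resize(im[y:y+h,x:x+w],None,fx=k,fy=k,interpolation=cv2.INTER_CUBIC)
    g=(lambda a:W(q,a)) if Rg is None else (lambda a:Rg@np.array(a)+tg)
    def L(a,b,c):
        a,b=[(proj(P,g(v),True)-[x,y]+.5)*k for v in(a,b)]
        cv2.line(im,tuple(int(v) for v in a),tuple(int(v) for v in b),c,1)
    for z in(150,194):
        p=[(-41,-15,z),(-15,-15,z),(-15,15,z),(-41,15,z),(-41,-15,z)]
        for a,b in zip(p,p[1:]):L(a,b,(255,255,0))
    n=np.array([np.cos(np.radians(25)),0,np.sin(np.radians(25))]);up=np.array([-n[2],0,n[0]])
    for o,r in((-20,54),(0,54),(0,43),(20,54),(20,43)):
        p=[np.array([0,0,96])+n*o+r*(np.cos(t)*up+np.sin(t)*np.array([0,1,0])) for t in np.linspace(0,6.283,40)]
        for a,b in zip(p,p[1:]):L(a,b,(0,255,255) if o else (0,160,0))
    cv2.imwrite('pics/'+f+'.png',im)
E
python3 - <<'E'
from ovw import *
ovw([510.2,-184,-.129],'w1',190,100,130,125,6,'ovw1')
s=env.state();print(s['ee_pos'],s['ee_rot'],s['qvel'])
E
```

```text
[ 487.48 -184.56  250.68] [-179.91   -0.23  -97.94] [ 2.46 -1.69  3.13  1.97  1.18 -7.4 ]
```

View pics/ovw1.png

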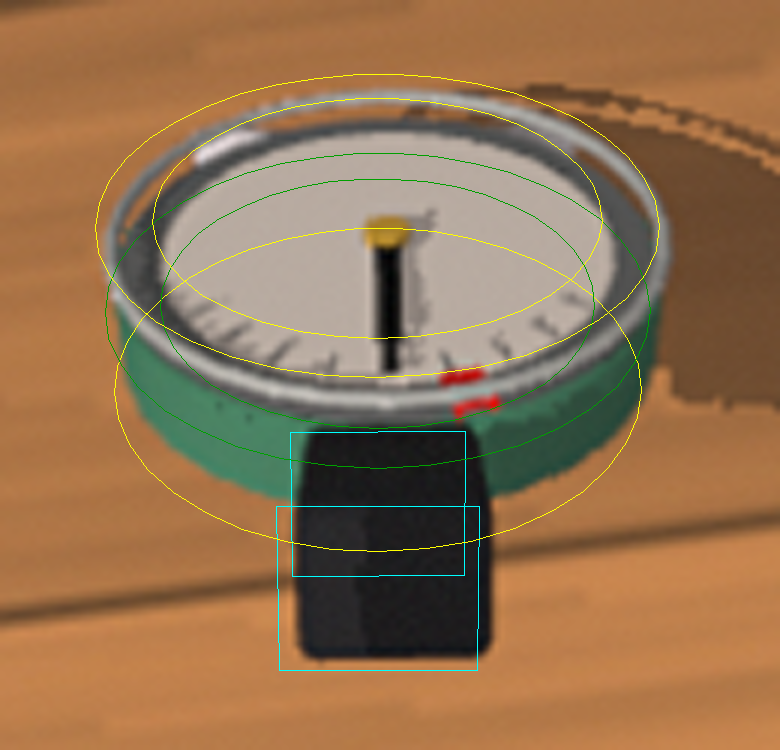

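Emit:
drive_tool(motion=[[[-0.0018,-0.0028,-0.005],[0,0,0]],[[0,0,-0.01],[0,0,0]],[[0,0,-0.015],[0,0,0]],[[0,0,-0.015],[0,0,0]],[[0,0,-0.015],[0,0,0]],[[0,0,-0.015],[0,0,0]],[[0,0,-0.01],[0,0,0]],[[0,0,-0.006],[0,0,0]],[[0,0,-0.004],[0,0,0]],[[0,0,0],[0,0,0]]])

```text
time_s: 3.53
ee_pos: [483.3, -181.4, 155.8]
ee_rot: [179.9, 0.0, -97.3]
force: [-0.6, -0.5, 0.2]
gripper_width: 91.5
```

Run:
```python
from ovw import *
s=env.state();print(s['ee_pos'],s['ee_rot'],s['qvel'])
snap('wrist','w2')
ovw([511.5,-185.5,-.129],'w2',130,80,250,190,3.1,'ovw2')
```

```text
[ 483.26 -181.41  155.76] [179.93   0.01 -97.31] [-0.18 -0.68 -1.68 -0.11  0.76 -0.01]
```

View pics/ovw2.png

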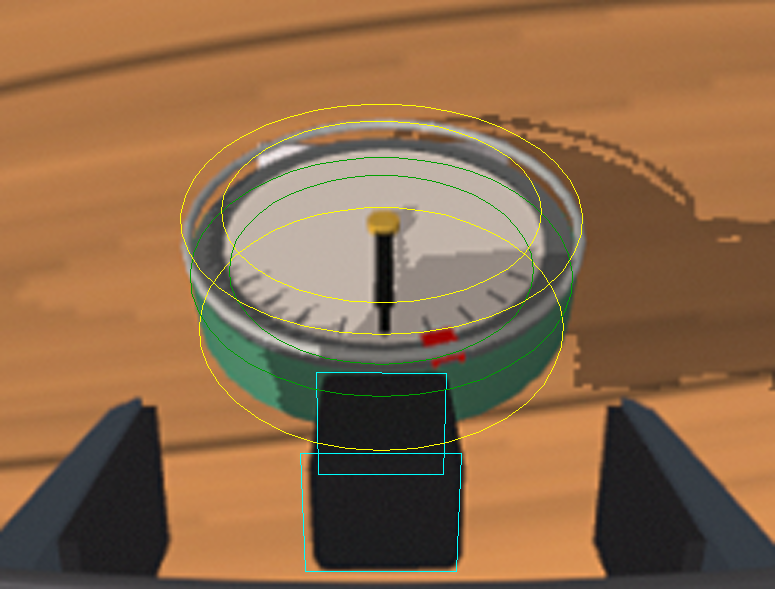

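Emit:
drive_tool(motion=[[[0,-0.0006,0],[0,0,0]],[[0,0,0],[0,0,0]],[[0,0,0],[0,0,0]],[[0,0,0],[0,0,0]],[[0,0,0],[0,0,0]],[[0,0,0],[0,0,0]],[[0,0,0],[0,0,0]],[[0,0,0],[0,0,0]],[[0,0,0],[0,0,0]],[[0,0,0],[0,0,0]]], claw=0, force=55)

```text
time_s: 4.42
ee_pos: [483.8, -182.5, 156.4]
ee_rot: [-180.0, 0.0, -97.4]
force: [-0.1, -0.1, 0.3]
gripper_width: 29.8
```

Run:
```python
from ovw import *
s=env.state();print(s['ee_pos'],s['ee_rot'],s['force'],s['gripper_width'])
```

```text
[ 483.82 -182.49  156.36] [-179.99    0.    -97.35] [-0.13 -0.1   0.27] 29.797164757696756
```

Emit:
drive_tool(motion=[[[0,0,0.004],[0,0,0]],[[0,0,0.01],[0,0,0]],[[0,0,0.018],[0,0,0]],[[0,0,0.02],[0,0,0]],[[0,0,0.02],[0,0,0]],[[0,0,0.02],[0,0,0]],[[0,0,0.02],[0,0,0]],[[0,0,0.02],[0,0,0]],[[0,0,0.012],[0,0,0]],[[0,0,0.006],[0,0,0]]])

```text
time_s: 5.25
ee_pos: [484.0, -182.7, 308.5]
ee_rot: [-179.9, -0.0, -97.3]
force: [0.2, -0.2, -5.2]
gripper_width: 29.3
```

Run:
```python
from ovw import *
s=env.state();print(s['ee_pos'],s['ee_rot'],s['force'],s['torque'],s['gripper_width'])
snap('wrist','w3')
im=cv2.imread('pics/w3.png');cv2.imwrite('pics/w3b.png',cv2.resize(im[80:270,130:380],None,fx=3.1,fy=3.1,interpolation=cv2.INTER_CUBIC))
```

```text
[ 484.02 -182.66  308.46] [-179.86   -0.04  -97.34] [ 0.23 -0.25 -5.21] [-0.04  0.19 -0.02] 29.257266167056788
```

View pics/w3b.png

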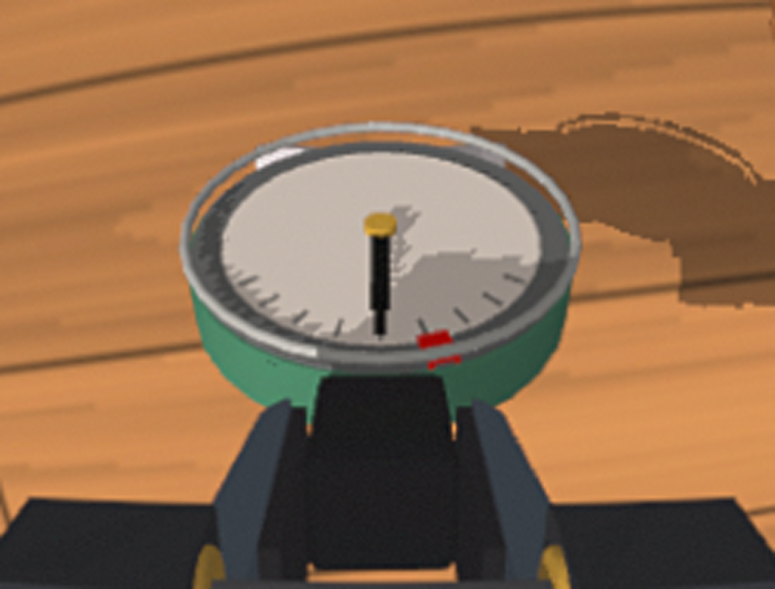

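Held square, no slip. Travel above the stand.

Emit:
drive_tool(motion=[[[0.0012,0.008,0],[0,0,-0.0033]],[[0.0012,0.016,0],[0,0,-0.0033]],[[0.0012,0.021,0],[0,0,-0.0033]],[[0.0012,0.021,0],[0,0,-0.0033]],[[0.0012,0.021,0],[0,0,-0.0033]],[[0.0012,0.021,0],[0,0,-0.0033]],[[0.0012,0.021,0],[0,0,-0.0033]],[[0.0012,0.021,0],[0,0,-0.0033]],[[0.0012,0.021,0],[0,0,-0.0033]],[[0.0012,0.021,0],[0,0,-0.0033]]])

```text
time_s: 6.13
ee_pos: [494.5, 11.2, 304.7]
ee_rot: [179.8, -0.0, -99.2]
force: [-0.2, 1.0, -5.8]
gripper_width: 29.9
```

Emit:
drive_tool(motion=[[[0.0012,0.021,0],[0,0,-0.0033]],[[0.0012,0.021,0],[0,0,-0.0033]],[[0.0012,0.021,0],[0,0,-0.0033]],[[0.0012,0.021,0],[0,0,-0.0033]],[[0.0012,0.021,0],[0,0,-0.0033]],[[0.0012,0.021,0],[0,0,-0.0033]],[[0.0012,0.021,0],[0,0,-0.0033]],[[0.0012,0.014,0],[0,0,-0.0033]],[[0.0012,0.008,0],[0,0,-0.0033]],[[0,0,0],[0,0,0]]])

```text
time_s: 6.97
ee_pos: [505.8, 180.3, 304.8]
ee_rot: [179.8, -0.0, -100.8]
force: [0.9, -0.3, -6.1]
gripper_width: 29.6
```

Run:
```python
from ovw import *
s=env.state();print(s['ee_pos'],s['ee_rot'],s['qpos'],s['force'],s['torque'],s['gripper_width'])
for n in('wrist','scene','top'): snap(n,n+'4')
def c(n,x,y,w,h,k,f): cv2.imwrite('pics/'+f+'.png',cv2.resize(cv2.imread(f'pics/{n}.png')[y:y+h,x:x+w],None,fx=k,fy=k,interpolation=cv2.INTER_CUBIC))
c('scene4',200,60,150,170,3.4,'s4b');c('top4',140,150,130,140,4,'t4b');c('wrist4',0,0,512,384,1.5,'w4b')
print(env.state()['ee_pos'])
```

```text
[505.79 180.25 304.85] [ 179.83   -0.02 -100.82] [ 18.35  12.08  82.16   0.06  85.93 119.16] [ 0.89 -0.32 -6.07] [ 0.    0.23 -0.01] 29.565556807715552
[506.08 177.67 305.81]
```

View pics/s4b.png

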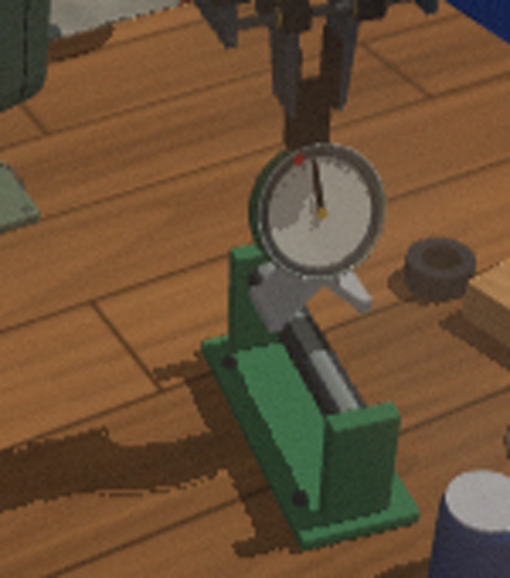

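View pics/t4b.png

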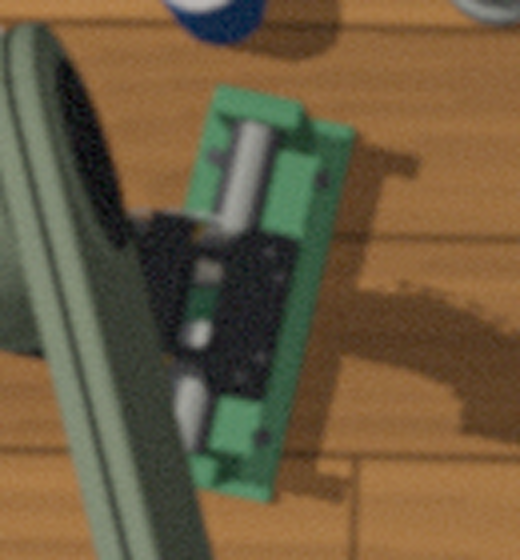

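View pics/w4b.png

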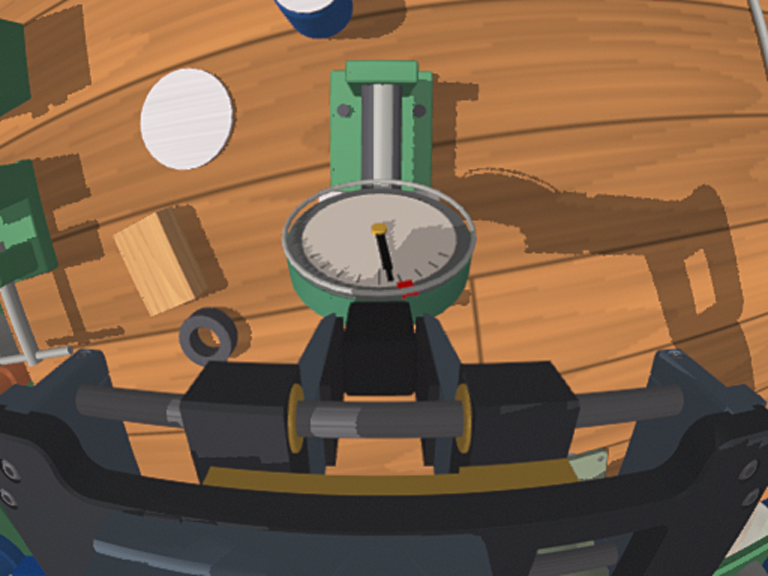

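Run:
```python
from ovw import *
P=load('wrist4')
im=cv2.imread('pics/wrist4.png').astype(int)
sat=im.max(2)-im.min(2)
C=[]
for r in range(60,121,6):
    row=sat[r,225:290]<28
    ix=np.where(row)[0]+225
    a,b=ix.min(),ix.max(); 
    A=atz(P,a-.5,r,100,True);B=atz(P,b+.5,r,100,True);m=(A+B)/2;C.append(m)
    print(r,a,b,m, np.linalg.norm(B-A))
C=np.array(C);p=np.polyfit(C[:,0],C[:,1],1);print('yaw',np.degrees(np.arctan(p[0])),'y at x=534.5',np.polyval(p,534.5))
# lateral of TCP wrt stand axis at camera moment
for q in ([534.5,173.6,-.1935],):
    d=np.array([-np.sin(q[2]),np.cos(q[2])]);print('fit lateral C', (C[:,:2]-q[:2])@d)
    print('tcp lateral',(np.array([506.08,177.67])-q[:2])@d)
```

```text
60 236 288 [636.27 142.11 100.  ] 69.68606620989951
66 241 288 [627.58 140.41 100.  ] 63.15735746000711
72 225 283 [622.27 155.52 100.  ] 77.65255148230722
78 241 279 [612.59 149.31 100.  ] 51.327882159825116
84 241 287 [603.78 145.56 100.  ] 62.033655193249984
90 241 287 [595.85 147.05 100.  ] 62.13601867180152
96 241 266 [590.3  162.28 100.  ] 34.340962070866034
102 241 267 [582.27 163.13 100.  ] 35.74225891622647
108 241 287 [572.05 151.47 100.  ] 62.54557701080088
114 241 287 [564.1  152.95 100.  ] 62.7167255717925
120 238 267 [558.87 169.61 100.  ] 40.04554885846353
yaw -13.631639713998924 y at x=534.5 167.80673366627866
fit lateral C [-11.34 -14.67  -0.87  -8.82 -14.19 -14.26  -0.38  -1.09 -14.49 -14.58
   0.77]
tcp lateral -1.4709742146150908
```

Emit:
drive_tool(motion=[[[-0.0001,-0.0005,-0.003],[0,0,-0.0035]],[[0,0,-0.006],[0,0,0]],[[0,0,-0.01],[0,0,0]],[[0,0,-0.01],[0,0,0]],[[0,0,-0.01],[0,0,0]],[[0,0,-0.008],[0,0,0]],[[0,0,-0.006],[0,0,0]],[[0,0,-0.004],[0,0,0]],[[0,0,-0.002],[0,0,0]],[[0,0,0],[0,0,0]]])

```text
time_s: 7.95
ee_pos: [506.3, 178.0, 247.0]
ee_rot: [180.0, -0.0, -101.1]
force: [0.0, -0.8, -6.0]
gripper_width: 29.6
```

Run:
```python
from ovw import *
s=env.state();print(s['ee_pos'],s['ee_rot'],s['force'],s['torque'],s['gripper_width'],s['time_s'])
snap('scene','scene5')
def c(n,x,y,w,h,k,f): cv2.imwrite('pics/'+f+'.png',cv2.resize(cv2.imread(f'pics/{n}.png')[y:y+h,x:x+w],None,fx=k,fy=k,interpolation=cv2.INTER_CUBIC))
c('scene5',240,80,100,130,4.5,'s5b')
```

```text
[506.32 177.98 246.99] [ 179.97   -0.02 -101.14] [ 0.02 -0.82 -5.96] [-0.    0.3  -0.04] 29.601687902123825 7.95
```

View pics/s5b.png

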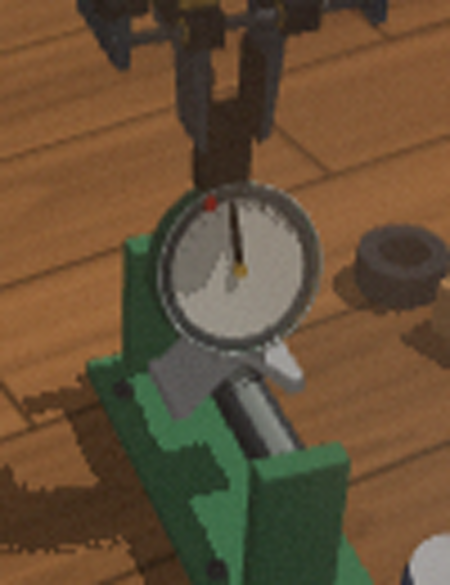

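Emit:
drive_tool(motion=[[[0,0,-0.001],[0,0,0]],[[0,0,-0.001],[0,0,0]],[[0,0,-0.001],[0,0,0]],[[0,0,-0.001],[0,0,0]],[[0,0,-0.001],[0,0,0]],[[0,0,-0.0005],[0,0,0]],[[0,0,-0.0005],[0,0,0]],[[0,0,0],[0,0,0]],[[0,0,0],[0,0,0]],[[0,0,0],[0,0,0]]])

```text
time_s: 8.83
ee_pos: [506.7, 178.4, 242.9]
ee_rot: [-179.9, 0.1, -101.1]
force: [-2.2, 0.5, 4.7]
gripper_width: 29.7
```

Run:
```python
from ovw import *
s=env.state();print(s['ee_pos'],s['ee_rot'],s['force'],s['torque'],s['gripper_width'],s['time_s'])
```

```text
[506.73 178.44 242.94] [-179.89    0.1  -101.14] [-2.15  0.52  4.66] [ 0.23  0.8  -0.08] 29.68827303963032 8.8333
```

Run:
```python
from ovw import *
n=np.array([np.cos(np.radians(25)),0,np.sin(np.radians(25))]);up=np.array([-n[2],0,n[0]])
P=load('w2');cc=lambda x,y:np.array([(x+.5)/3.1-.5+130,(y+.5)/3.1-.5+80])
im=cv2.imread('pics/w2.png').astype(int)
red=(im[...,2]>90)&(im[...,1]<50)&(im[...,0]<50);ij=np.argwhere(red[150:230,200:320])+[150,200];print(ij.T)
def mk(q,th,r,off):return proj(P,W(q,np.array([0,0,96])+n*off+r*(np.cos(th)*up+np.sin(th)*np.array([0,-1,0]))),True)
tip=cc(384,335)
for off in(8,12,16):
    # solve x,y shift from tip, yaw fixed
    s=least_squares(lambda v:mk([v[0],v[1],-.129],0,43,off)-tip,[511,-185]).x; q=[*s,-.129]
    for m in (cc(439,338),cc(439,333)):
        v=least_squares(lambda v:mk(q,v[0],v[1],off)-m,[.3,45]).x
        print(off,s,v)
    print('hub',(mk(q,0,0,off)-[130,80]+.5)*3.1)
```

```text
[[186 186 187 187 187 187 187 187 187 187 188 188 188 188 188 188 188 188
  188 188 188 189 189 189 189 189 189 189 189 189 189 189 189 190 190 190
  190 190 190 190 191 191 191 194 194 195 195 195 195 195 195 196 196 196
  196 196 196 197 197 197]
 [274 275 268 269 270 271 272 273 274 275 266 267 268 269 270 271 272 273
  274 275 276 266 267 268 269 270 271 272 273 274 275 276 277 266 267 268
  269 270 271 272 266 267 268 278 279 274 275 276 277 278 279 270 271 272
  273 274 278 269 270 271]]
8 [ 512.71 -186.43] [ 0.29 45.96]
8 [ 512.71 -186.43] [ 0.3  44.28]
hub [384.27 230.18]
12 [ 509.65 -186.02] [ 0.29 45.92]
12 [ 509.65 -186.02] [ 0.3  44.26]
hub [384.27 229.44]
16 [ 506.59 -185.62] [ 0.29 45.89]
16 [ 506.59 -185.62] [ 0.3  44.23]
hub [384.27 228.7 ]
```

Emit:
drive_tool(motion=[[[0.0003,0.0017,0],[-0.0118,0.0023,0]],[[0.0003,0.0017,0],[-0.0118,0.0023,0]],[[0.0003,0.0017,-0.0001],[-0.0118,0.0023,0]],[[0.0003,0.0017,-0.0001],[-0.0118,0.0023,0]],[[0.0003,0.0017,-0.0001],[-0.0118,0.0023,0]],[[0.0003,0.0017,-0.0001],[-0.0118,0.0023,0]],[[0.0003,0.0017,-0.0001],[-0.0118,0.0023,0]],[[0.0003,0.0017,-0.0001],[-0.0118,0.0023,0]],[[0.0004,0.0016,-0.0002],[-0.0118,0.0023,0]],[[0.0004,0.0016,-0.0002],[-0.0118,0.0023,0]]])

```text
time_s: 9.67
ee_pos: [510.5, 195.5, 241.7]
ee_rot: [-179.8, -6.8, -101.2]
force: [-2.1, 1.5, 5.4]
gripper_width: 29.9
```

Run:
```python
from ovw import *
s=env.state();print(s['ee_pos'],s['ee_rot'],s['qpos'],s['force'],s['torque'],s['gripper_width'],s['time_s'])
snap('scene','scene6');snap('wrist','w6')
def c(n,x,y,w,h,k,f): cv2.imwrite('pics/'+f+'.png',cv2.resize(cv2.imread(f'pics/{n}.png')[y:y+h,x:x+w],None,fx=k,fy=k,interpolation=cv2.INTER_CUBIC))
c('scene6',240,80,100,130,4.5,'s6b');c('w6',130,80,250,190,3.1,'w6b')
```

```text
[510.5  195.54 241.69] [-179.83   -6.81 -101.16] [ 23.48  16.35  85.57  -5.76  81.87 125.64] [-2.07  1.52  5.37] [ 0.36  0.51 -0.1 ] 29.85608949933348 9.6667
```

View pics/s6b.png

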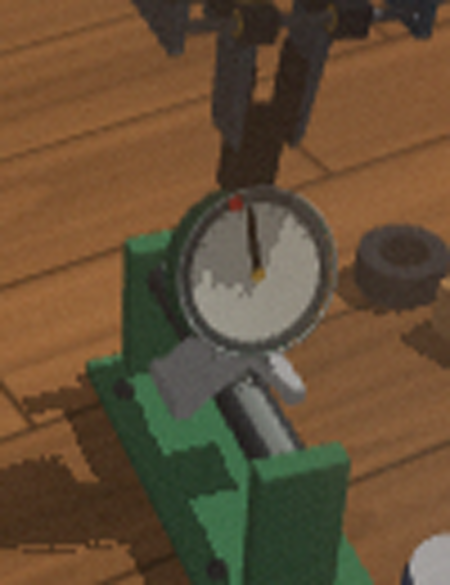

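View pics/w6b.png

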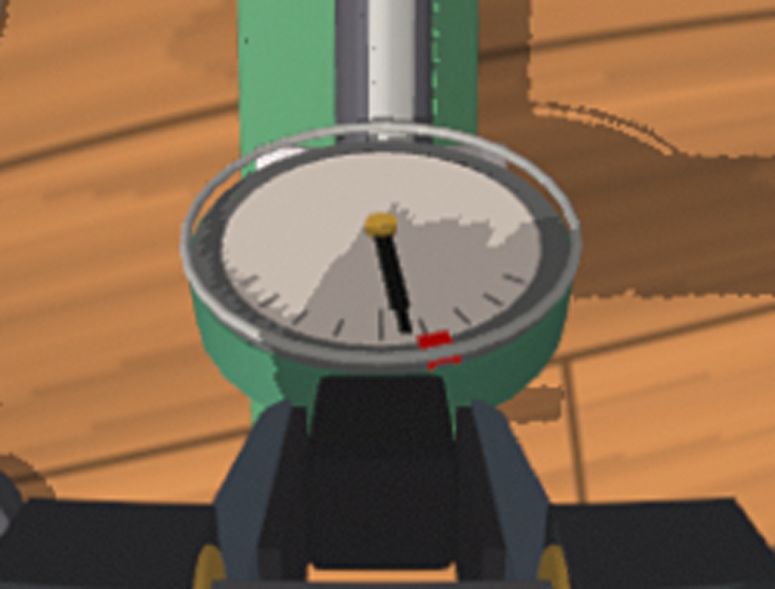

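Emit:
drive_tool(motion=[[[0.0003,0.0017,-0.0002],[-0.0118,0.0023,0]],[[0.0003,0.0017,-0.0002],[-0.0118,0.0023,0]],[[0.0003,0.0017,-0.0003],[-0.0118,0.0023,0]],[[0.0003,0.0016,-0.0003],[-0.0118,0.0023,0]],[[0.0003,0.0016,-0.0003],[-0.0118,0.0023,0]],[[0.0003,0.0016,-0.0003],[-0.0118,0.0023,0]],[[0.0003,0.0016,-0.0003],[-0.0118,0.0023,0]],[[0.0003,0.0016,-0.0004],[-0.0118,0.0023,0]],[[0.0003,0.0016,-0.0004],[-0.0118,0.0023,0]],[[0.0003,0.0016,-0.0004],[-0.0118,0.0023,0]]])

```text
time_s: 10.6
ee_pos: [513.8, 212.3, 238.3]
ee_rot: [-179.8, -13.7, -101.2]
force: [-0.8, 3.1, 5.1]
gripper_width: 29.6
```

Emit:
drive_tool(motion=[[[0,0,0],[0,0,0]],[[0,0,0],[0,0,0]],[[0,0,0],[0,0,0]],[[0,0,0],[0,0,0]],[[0,0,0],[0,0,0]],[[0,0,0],[0,0,0]],[[0,0,0],[0,0,0]],[[0,0,0],[0,0,0]],[[0,0,0],[0,0,0]],[[0,0,0],[0,0,0]]])

```text
time_s: 11.43
ee_pos: [513.8, 212.4, 238.2]
ee_rot: [-179.8, -13.6, -101.2]
force: [0.8, 2.9, 6.2]
gripper_width: 29.7
```

Run:
```python
from ovw import *
s=env.state();print(s['ee_pos'],s['ee_rot'],s['qpos'],s['force'],s['torque'],s['gripper_width'],s['time_s'])
snap('scene','scene7');snap('wrist','w7')
def c(n,x,y,w,h,k,f): cv2.imwrite('pics/'+f+'.png',cv2.resize(cv2.imread(f'pics/{n}.png')[y:y+h,x:x+w],None,fx=k,fy=k,interpolation=cv2.INTER_CUBIC))
c('scene7',240,80,100,130,4.5,'s7b');c('w7',190,120,130,90,6,'w7b')
```

```text
[513.77 212.37 238.22] [-179.79  -13.63 -101.16] [ 28.1   20.02  81.78 -10.67  86.82 130.64] [0.83 2.91 6.16] [ 0.48  0.14 -0.18] 29.699893220630777 11.4333
```

View pics/s7b.png

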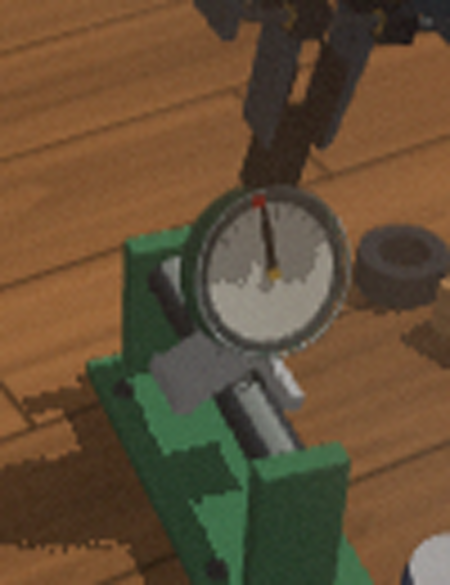

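View pics/w7b.png

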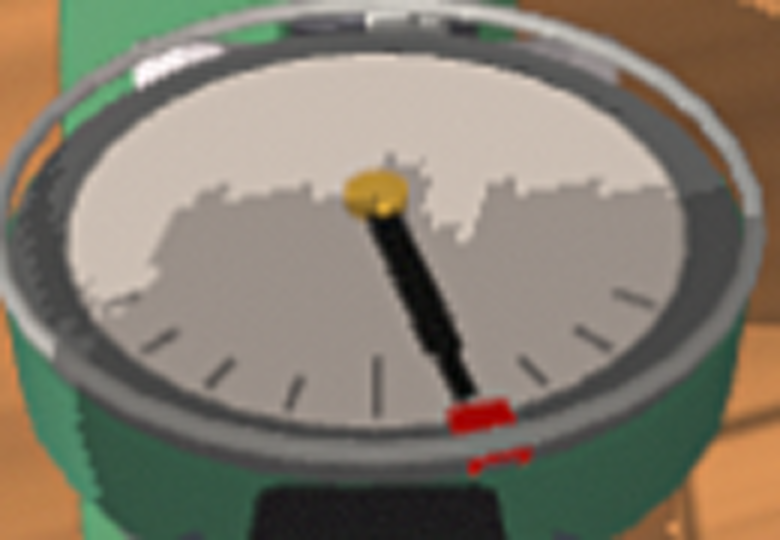

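```bash
cat > ring.py <<'E'
from ovw import *
from scipy.spatial.transform import Rotation as R
n=np.array([np.cos(np.radians(25)),0,np.sin(np.radians(25))]);up=np.array([-n[2],0,n[0]])
P=load('w2'); # camera pose rel. to gauge constant; tool yaw -97.3, gauge -7.35, TCP known
def mk(v,th,r):return proj(P,W([v[0],v[1],np.radians(-7.35)],np.array([0,0,96+v[2]])+n*12+r*(np.cos(th)*up+np.sin(th)*np.array([0,-1,0]))),True)
c3=lambda x,y:np.array([(x+.5)/3.1-.5+130,(y+.5)/3.1-.5+80]); c6=lambda x,y:np.array([(x+.5)/6-.5+190,(y+.5)/6-.5+120])
a=np.radians(13.63);t7=np.arctan(np.tan(a)/np.cos(np.radians(25)))
obs=[(0,c3(380,334)),(t7,c6(463,398))]
f=lambda v:np.concatenate([mk(v,t,43)-p for t,p in obs])
r=least_squares(f,[510,-185,0],x_scale=[5,5,5]);print(t7,r.x,r.fun)
im=cv2.imread('pics/w7.png').astype(float)
w=np.clip(im[...,2]-im[...,1]-60,0,None);yy,xx=np.mgrid[:384,:512];m=(xx>260)&(xx<280)&(yy>184)&(yy<193);w=w*m
cen=np.array([(w*xx).sum(),(w*yy).sum()])/w.sum();print('red cen',cen,(cen-[190,120]+.5)*6)
for c in (cen,c6(479,406)):
    s=least_squares(lambda v:mk(r.x,v[0],v[1])-c,[.3,45]).x;print('ring',s)
E
python3 ring.py
```

```text
0.26142394051399354 [ 508.18 -184.86   -6.15] [-0.01 -0.11  0.01  0.11]
red cen [269.61 188.98] [480.68 416.89]
ring [ 0.29 46.76]
ring [ 0.3  44.88]
```

Emit:
drive_tool(motion=[[[0.0003,0.0015,-0.0004],[-0.0105,0.0021,0]],[[0.0003,0.0015,-0.0004],[-0.0105,0.0021,0]],[[0.0003,0.0014,-0.0004],[-0.0105,0.0021,0]],[[0,0,0],[0,0,0]],[[0,0,0],[0,0,0]],[[0,0,0],[0,0,0]],[[0,0,0],[0,0,0]],[[0,0,0],[0,0,0]],[[0,0,0],[0,0,0]],[[0,0,0],[0,0,0]]])

```text
time_s: 12.37
ee_pos: [514.6, 216.8, 236.9]
ee_rot: [-179.8, -15.5, -101.2]
force: [0.5, 3.8, 6.7]
gripper_width: 29.4
```

Emit:
drive_tool(motion=[[[0,0,0],[0,0,0]],[[0,0,0],[0,0,0]],[[0,0,0],[0,0,0]],[[0,0,0],[0,0,0]],[[0,0,0],[0,0,0]],[[0,0,0],[0,0,0]],[[0,0,0],[0,0,0]],[[0,0,0],[0,0,0]],[[0,0,0],[0,0,0]],[[0,0,0],[0,0,0]]])

```text
time_s: 13.2
ee_pos: [514.6, 216.8, 237.0]
ee_rot: [-179.8, -15.5, -101.2]
force: [0.9, 3.9, 6.8]
gripper_width: 29.9
```

Run:
```python
from ovw import *
s=env.state();print(s['ee_pos'],s['ee_rot'],s['qpos'],s['force'],s['torque'],s['gripper_width'],s['time_s'])
snap('scene','scene8');snap('wrist','w8')
def c(n,x,y,w,h,k,f): cv2.imwrite('pics/'+f+'.png',cv2.resize(cv2.imread(f'pics/{n}.png')[y:y+h,x:x+w],None,fx=k,fy=k,interpolation=cv2.INTER_CUBIC))
c('scene8',240,80,100,130,4.5,'s8b');c('w8',235,145,60,55,12,'w8b')
```

```text
[514.65 216.81 236.96] [-179.8   -15.5  -101.15] [ 29.24  21.11  80.73 -11.88  88.24 131.78] [0.87 3.93 6.82] [ 0.59  0.12 -0.14] 29.87493831042138 13.2
```

View pics/s8b.png

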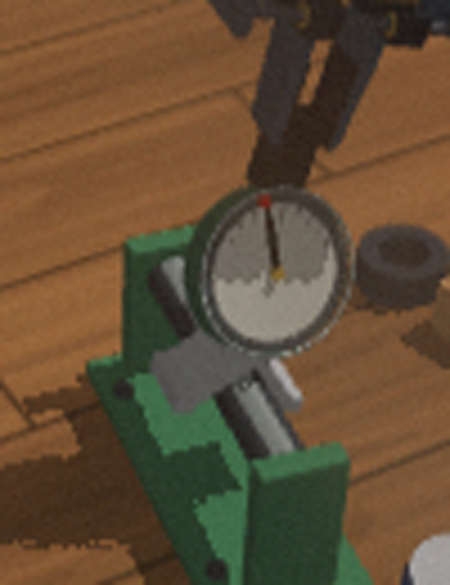

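View pics/w8b.png

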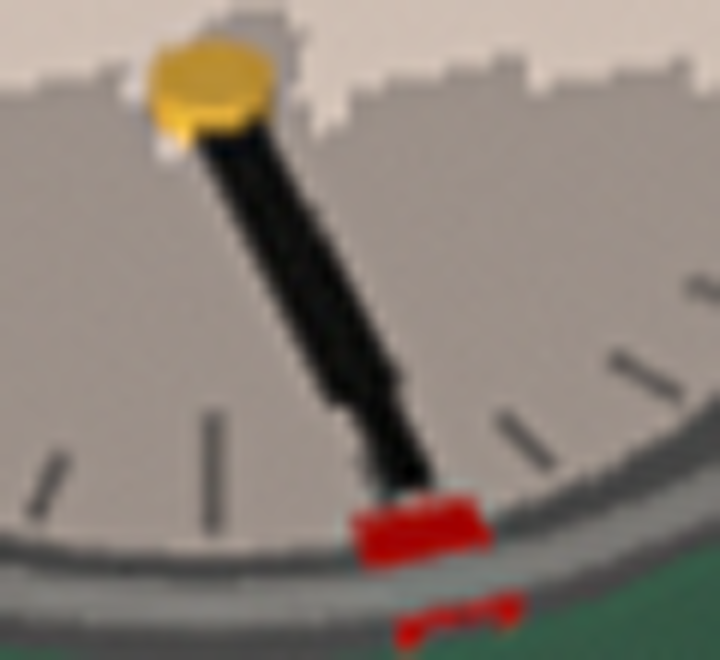

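Run:
```python
from ovw import *
im=cv2.imread('pics/w8.png').astype(float)
g=im.max(2)
L=[]
for r in range(156,187):
    w=np.clip(110-g[r,248:275],0,None); w[w<25]=0
    red=im[r,248:275,2]-im[r,248:275,1]>40
    w[red]=0
    if w.sum()>60: L.append((r,(w*np.arange(248,275)).sum()/w.sum(),w.sum()))
L=np.array(L);print(L)
p=np.polyfit(L[2:-3,0],L[2:-3,1],1);
for r in(185,186,187,188,189): print(r,np.polyval(p,r))
for r in range(184,198):
    w=np.clip(im[r,258:285,2]-im[r,258:285,1]-40,0,None)
    if w.sum()>50: print('red',r,(w*np.arange(258,285)).sum()/w.sum(),w.sum(),np.where(w>40)[0][[0,-1]]+258)
```

```text
[[156.   254.58 400.  ]
 [157.   254.48 526.  ]
 [158.   254.96 551.  ]
 [159.   255.51 520.  ]
 [160.   256.01 545.  ]
 [161.   256.51 526.  ]
 [162.   257.04 560.  ]
 [163.   257.54 534.  ]
 [164.   258.07 554.  ]
 [165.   258.81 574.  ]
 [166.   259.18 587.  ]
 [167.   259.86 580.  ]
 [168.   260.22 588.  ]
 [169.   260.85 583.  ]
 [170.   261.19 587.  ]
 [171.   261.84 589.  ]
 [172.   262.19 581.  ]
 [173.   262.85 596.  ]
 [174.   263.18 583.  ]
 [175.   263.89 589.  ]
 [176.   264.21 599.  ]
 [177.   264.49 537.  ]
 [178.   264.88 462.  ]
 [179.   266.02 370.  ]
 [180.   266.51 342.  ]
 [181.   267.02 364.  ]
 [182.   267.48 353.  ]
 [183.   267.86 407.  ]
 [184.   268.13 423.  ]
 [185.   268.14 293.  ]]
185 268.9552098774059
186 269.4713401862985
187 269.9874704951912
188 270.5036008040839
189 271.01973111297656Traceback (most recent call last):
  File "<stdin>", line 15, in <module>
IndexError: index 0 is out of bounds for axis 0 with size 0
```

```bash
python3 - <<'E'
from h import *
from scipy.spatial.transform import Rotation as R
for p,e in (([506.73,178.44,242.94],[-179.89,.1,-101.14]),([510.5,195.54,241.69],[-179.83,-6.81,-101.16]),([513.77,212.37,238.22],[-179.79,-13.63,-101.16]),([514.65,216.81,236.96],[-179.8,-15.5,-101.15])):
    M=R.from_euler('xyz',e,degrees=True).as_matrix()
    s=np.array(p)+M@[0,-0.,141]; s2=s+M@np.array([0,28,0]); 
    q=np.radians(-11.1);d=np.array([-np.sin(q),np.cos(q),0]);print(s2,'lat',(s2-[534.5,173.6,100])@d, 'tool y',M[:,1], 'lean',np.degrees(np.arcsin(-M[:,2]@d)))
E
python3 - <<'E'
import sys;sys.path.insert(0,'.')
import os;os.chdir('.')
from h import *
cv2.imwrite('pics/w8full.png',cv2.resize(cv2.imread('pics/w8.png'),(768,576)))
cv2.imwrite('pics/s8full.png',cv2.resize(cv2.imread('pics/scene8.png'),(768,576)))
E
```

```text
[479.57079056 184.03903063 101.88671858] lat -0.3313352430806623 tool y [-0.98115556  0.19320992 -0.00191986] lean -0.09992299678640969
[480.20210786 184.46555608 101.60290415] lat 0.2087534994633832 tool y [-0.98115429  0.19320344 -0.00294612] lean 6.8101454188939945
[480.37100338 185.0673273  101.09206306] lat 0.8317832797783201 tool y [-0.9812511   0.1927008  -0.00356196] lean 13.63012534891884
[480.36996251 185.13461662 100.99475033] lat 0.8976134087677833 tool y [-0.9812987   0.19246183 -0.0033637 ] lean 15.500078265132977
```

View pics/w8full.png

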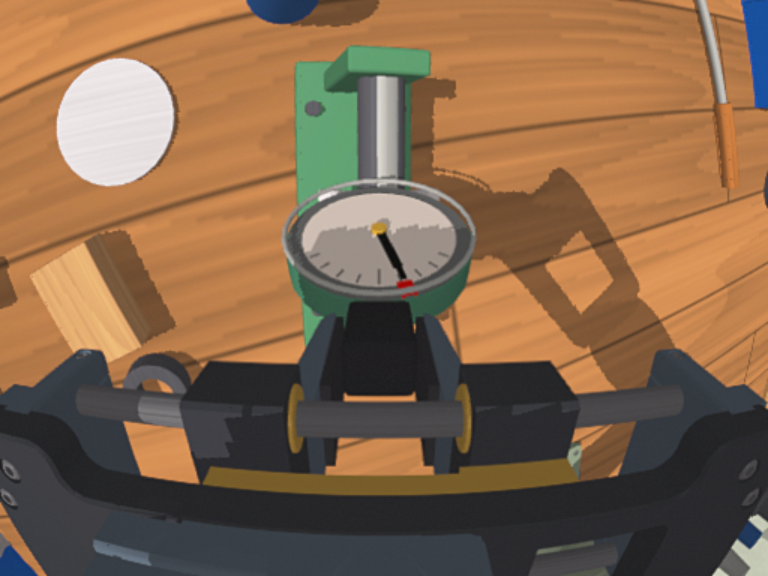

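View pics/s8full.png

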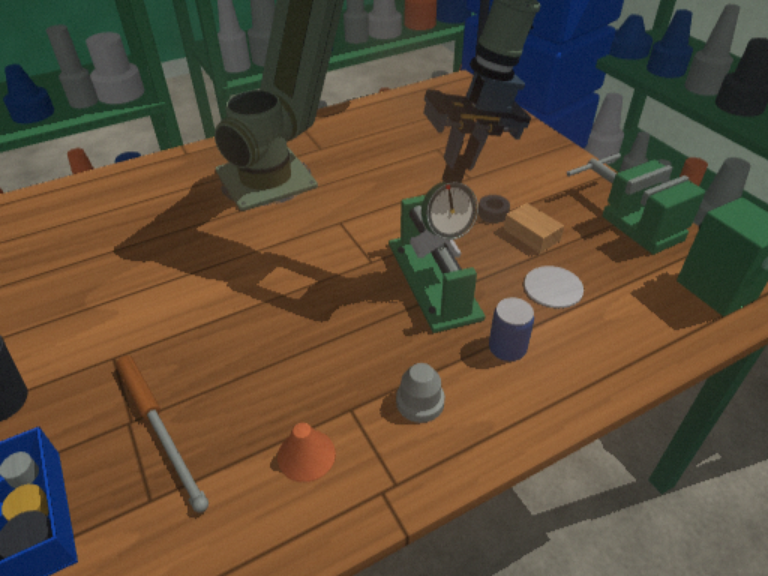

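Run:
```python
from h import *
s=env.state();print(s['time_s'],s['qvel'],s['force'],s['gripper_width']);print(env.job_done())
```

```text
13.3 [-0.01485546  0.00579067  0.01232226 -0.01344222  0.02968012 -0.04410854] [-0.082144    3.63654859  5.98485475] 29.443631732131024
the job is handed in; nothing more can be done
None
```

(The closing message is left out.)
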